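# Pack the clay cutters and stamps into their caddy

## Task

Pack the clay kit away in the wooden caddy: put the round cutter, the square cutter, the ridged wooden press and the small wooden stamp upright into the pockets made for them (cutters in the large round and the square pocket, press in the oblong pocket, stamp in the small round pocket), each sitting flat on its pocket's floor. The roll of tape and the board eraser do not belong to the kit: leave them lying where they are.

Things in the scene. Friction and masses are not known exactly. Their poses are not given: they have to be found in the camera images.
- round_cutter: round clay cutter: open steel tube standing on the table, outside diameter 54 mm, inside 47 mm, 40 mm high. Origin at the centre of its underside, z up along its axis.
- square_cutter: square clay cutter: open steel frame standing on the table, 48 x 48 mm outside, 3 mm walls, 40 mm high. Origin at the centre of its underside, z up, x and y square to its sides.
- press: wooden clay press: flat base 70 (x) x 36 (y) x 14 mm with an upright ridge on it as a grip, 50 mm long along x, 14 mm thick in y, reaching from the base to 49 mm above the underside. Origin at the centre of the underside, z up.
- stamp: small wooden stamp standing on its foot: round foot 38 mm diameter and 14 mm high, tapering until 18 mm to an upright cylindrical handle 24 mm in diameter, straight to 48 mm, 52 mm high in all. Origin at the centre of the underside, z up.
- tape_roll: look-alike, not of the kit: roll of pale paper tape lying flat, outside diameter 54 mm, thick wall with a brown card core (hole about 25 mm), only 25 mm high. Origin at the centre of its underside.
- eraser: look-alike, not of the kit: wooden board eraser, a plain block 70 (x) x 36 (y) x 38 mm high with grey felt under it and no ridge. Origin at the centre of its underside. Kit, tape, eraser and a glue stick (upright, 28 mm in diameter, 70 mm high) stand mixed up, 100 mm or more between centres, to the right of the caddy, with a pencil on the table between them.
- pocket_round: plywood insert 98 x 98 x 18 mm fixed in the wooden caddy, one of a 2 x 2 block (102 mm between centres, order changes, all at the caddy's yaw). Origin: centre of its underside, z up; pocket floor 6 mm above the origin, top face 18 mm above it, level with the caddy's rim, 26 mm above the table. The large round pocket, 73 mm in diameter, at its centre: for the round cutter.
- pocket_square: plywood insert 98 x 98 x 18 mm fixed in the wooden caddy, one of a 2 x 2 block (102 mm between centres, order changes, all at the caddy's yaw). Origin: centre of its underside, z up; pocket floor 6 mm above the origin, top face 18 mm above it, level with the caddy's rim, 26 mm above the table. The square pocket, 65 x 65 mm, sides along its x and y: for the square cutter.
- pocket_long: plywood insert 98 x 98 x 18 mm fixed in the wooden caddy, one of a 2 x 2 block (102 mm between centres, order changes, all at the caddy's yaw). Origin: centre of its underside, z up; pocket floor 6 mm above the origin, top face 18 mm above it, level with the caddy's rim, 26 mm above the table. Oblong pocket, 87 mm along its x and 53 mm along its y: for the press, either way round.
- pocket_small: plywood insert 98 x 98 x 18 mm fixed in the wooden caddy, one of a 2 x 2 block (102 mm between centres, order changes, all at the caddy's yaw). Origin: centre of its underside, z up; pocket floor 6 mm above the origin, top face 18 mm above it, level with the caddy's rim, 26 mm above the table. The small round pocket, 54 mm in diameter, at its centre: for the stamp.
Not all that is in view belongs to the job. What is shaped like the square_cutter but blue is not meant. What is shaped like the stamp but purple is not meant.

How it is judged:
By the outcome, as a careful person would: the job done as asked, in the order asked, and still so for the second after the job is handed in, with the robot touching nothing.
It also fails if it takes over 96 s, if anything falls off the work surface, if the arm or the gripper's body presses on something with over 40 N, if the wrist force passes 120 N, or if a joint passes its speed limit or range.

## Robot

A 6-joint arm with a two-finger parallel gripper is mounted at the origin on the work surface. World frame = base frame: x ahead of the robot, y to its left, z up, the work surface at z = 0. Lengths are in m, angles in rad, forces in N, time in s.
With the tool pointing down it reaches from about 0.325 to 0.875 m from the base axis. Payload 4.4 kg.
Tool frame: the origin (TCP) lies at the very end of the fingers, on their centre line; the grasp point (between the pads) lies 19 mm behind it; z points along the fingers, y is the line along which they close (so a half turn about z gives the same grasp; the last joint's range is limited). The gripper opens to 85 mm and grips with 20 to 120 N. Pads are 22 mm wide; open, the fingers measure 114 mm over their backs; the gripper's body (76 mm by 85 mm) begins 54 mm behind the grasp point. The pads swing forward as they close: fully open they stand 13 mm farther back than shut.
Start: joints at [-1.446, 0.207, 1.542, -0, 1.393, -0.15], TCP at [0.156, -0.553, 0.231] pointing down, gripper open.
Joint ranges: [-2.73, 2.73], [-0.86, 2.22], [0.23, 2.46], [-1.11, 4.25], [0.08, 2.63], [-2.82, 2.82]. Speed limits (rad/s): [2.79, 2.79, 3.14, 3.14, 3.14, 3.14].

## Interface

Orientations are given as a rotation vector (axis times angle).
In Python, from plant import r, effector, solver, telemetry, optics, workorder gives the robot as it stands. Calls block until the motion is done:
- r.goto(position, orientation): joint-space move of the TCP to a pose.
- r.move_linear(position, rotation=None, vel=0.15, guard=None): straight line of the TCP; rotation=None keeps the orientation; vel is the mean speed in m/s. With guard (N) it stops when the force on the tool has changed by that much, and returns True; else False.
- r.move_j(angles): joint-space move.
- effector.gripper_to(opening, grip_force=None): finger opening in m; grip_force is the grip in N (None keeps the last); returns when the fingers have stopped.
- r.pause(seconds).
- solver.ik(position, orientation): joint angles nearest the present ones, or None.
- telemetry.state(): the state.
- optics.read_camera(name): name is "side" or "top" or "wrist"; returns the picture (420x560x3 uint8, blue, green, red); there is no depth.
- optics.camera_params(name): a dict with "vfov" (degrees; the focal length in pixels is half the picture's height over the tangent of half this angle, whatever the lens; pixels are square), "cx", "cy" (the principal point, pixels), "k1" (the pictures are not rectified: a ray, as slopes to the right and down, at radius r is drawn at 1 + k1 r^2 times it, then the intrinsics apply), "xyz" and "orientation" of the camera in the world. Camera axes: x right, y up, looking along -z (the intrinsics and any distortion apply to the point x, -y, -z); pixel columns grow to the right and rows downward; lengths in m; the calibration is good to about 2 mm. A picture is of the moment at which its call begins: read the wrist's pose just before it. camera_params takes no time and is no camera call; for the wrist camera it gives the pose at the moment of the call.
A pose or a line that the arm cannot do raises r.Unreachable and nothing moves.
- workorder.hand_in(): hands the job in; it is judged then, once.
The state is a dict: "clock": time; "q": joint angles; "joint_vel": joint speeds; "joint_efforts": joint torques, N m; "ee_pos": TCP position; "tool_rot": TCP orientation; "force": force on the tool from outside, world axes, zero at the start; "ft_torque": the same for the moment, N m; "opening": finger opening in m; "grip_force": force on a finger pad.
Only numpy, scipy, OpenCV 4.12 (cv2) and the standard library are available. Lean on these libraries where they do the work, as an engineer would, in place of code of your own. Each camera call takes 0.05 s, during which the arm holds its last target. There are 200 camera calls.

## Working session

There is one attempt and no reset: what is moved stays moved. The work goes in short steps, each a Python script; the robot and the scene stay as the last script left them, time stands still between calls to the robot, and variables do not carry over. Pictures are saved under pics/ and viewed, at most 14 in all, crops included, and the job is handed in when it is done.

```bash
mkdir -p pics; cat > h.py <<'E'
import numpy as np, cv2
from scipy.spatial.transform import Rotation as R
from plant import r, effector, solver, telemetry, optics, workorder
def cam(n):
    p=optics.camera_params(n); return p, optics.read_camera(n)
def ray(p,u,v):
    f=210/np.tan(np.radians(p["vfov"])/2)
    xd,yd=(u-p["cx"])/f,(v-p["cy"])/f
    s=1.0
    rd=np.hypot(xd,yd); rr=rd
    for _ in range(30): rr=rd/(1+p["k1"]*rr**2)
    s=rr/rd if rd>0 else 1
    o=np.array(p["orientation"]); M=R.from_rotvec(o).as_matrix() if o.size==3 else o.reshape(3,3)
    return np.array(p["xyz"]), M@np.array([xd*s,-yd*s,-1])
def at(p,u,v,z):
    c,d=ray(p,u,v); return (c+d*(z-c[2])/d[2])[:2]
def proj(p,X):
    f=210/np.tan(np.radians(p["vfov"])/2)
    M=R.from_rotvec(np.array(p["orientation"])).as_matrix()
    q=M.T@(np.array(X)-np.array(p["xyz"])); x,y=q[0]/-q[2],-q[1]/-q[2]
    k=1+p["k1"]*(x*x+y*y); return np.array([p["cx"]+f*x*k,p["cy"]+f*y*k])
E
python3 - <<'E'
from h import *
for n in("top","side","wrist"):
    p,i=cam(n); cv2.imwrite(f"pics/{n}0.png",i); np.save(n+"0.npy",i); print(n,p)
print(telemetry.state())
E
```

```text
top {'vfov': 56.919187835188865, 'cx': 284.7630630338686, 'cy': 212.2884202966724, 'k1': -0.03651602210564606, 'xyz': array([ 0.3624453 , -0.06426738,  0.82706808]), 'orientation': array([ 0.15130908, -0.15906948, -1.55447204])}
side {'vfov': 44.26040929926913, 'cx': 281.1088408853268, 'cy': 212.48732584701315, 'k1': 0.030734411586374574, 'xyz': array([ 0.21216277, -1.03207072,  0.71456603]), 'orientation': array([ 0.98655275, -0.15011486, -0.28316097])}
wrist {'vfov': 58.19116005611042, 'cx': 283.3645522196519, 'cy': 210.73011308136927, 'k1': -0.07404344863483046, 'xyz': array([ 0.23303882, -0.53214778,  0.37410377]), 'orientation': array([-0.27132592,  0.20899006, -1.28318204])}
{'clock': 0.15, 'q': array([-1.44647192e+00,  2.07282303e-01,  1.54263376e+00, -2.97533441e-05,
        1.39350520e+00, -1.50477476e-01]), 'joint_vel': array([ 0.00078158, -0.00253513, -0.00506413, -0.00038937,  0.00076473,
        0.00034453]), 'joint_efforts': array([-1.17978749e-05, -3.83510256e+01, -2.92036736e+01, -3.02509598e-04,
        6.60996491e-03,  5.39506104e-06]), 'ee_pos': array([ 0.155948  , -0.55283205,  0.23035577]), 'tool_rot': array([-3.11017144e+00, -4.30058562e-01,  8.42763861e-06]), 'force': array([-0.40255229, -0.52004054,  0.74305058]), 'ft_torque': array([-0.01920149,  0.03557699,  0.01036702]), 'grip_force': 0.0, 'opening': 0.08534920769534689}
```

View pics/top0.png

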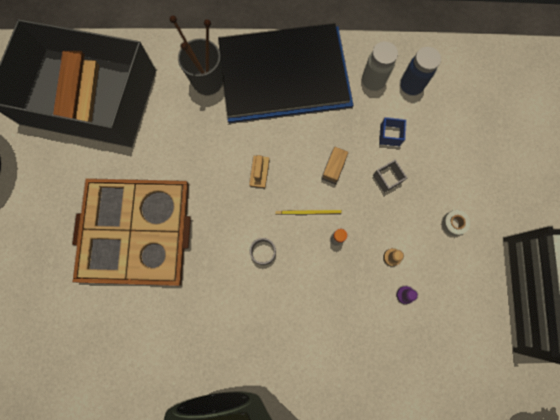

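View pics/side0.png

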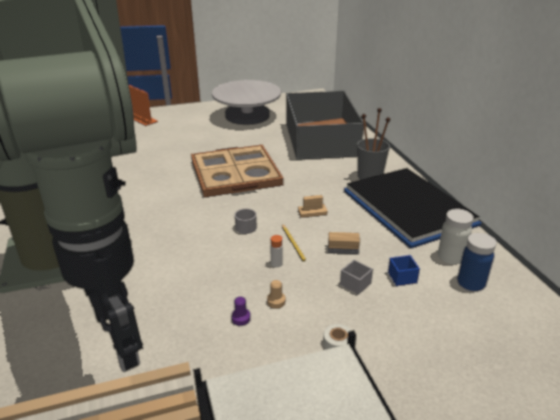

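Candidates in the top view:
- **Round cutter:** steel ring (263,252). The tape (456,223) is not it.
- **Square cutter:** grey frame (390,177). The blue frame (393,131) is not it.
- **Press:** ridged wood (259,171). The eraser (335,164) is not it.
- **Stamp:** wooden (394,257). The purple one (407,295) and the glue stick (340,237) are not it.
- **Pockets:** oblong (111,207), large round (156,207), square (105,254), small round (153,255).

In the side view the square cutter is at (357,277), the stamp at (276,294), the round cutter at (246,221) and the press at (313,206).

```bash
python3 - <<'E'
from h import *
p=optics.camera_params("top"); i=np.load("top0.npy")
cv2.imwrite("pics/kit.png",cv2.resize(i[140:325-35,240:425],None,fx=3.9,fy=3.9,interpolation=cv2.INTER_CUBIC))
cv2.imwrite("pics/cad.png",cv2.resize(i[172:292,68:198],None,fx=5,fy=5,interpolation=cv2.INTER_CUBIC))
hsv=cv2.cvtColor(i,cv2.COLOR_BGR2HSV)
for n,(u,v) in dict(table=(300,290),insert=(132,215),frame=(130,183),floor=(111,207),rc=(263,262),sq=(380,180),pr=(259,180),st=(396,256)).items(): print(n,hsv[v,u])
E
```

```text
table [ 21  58 172]
insert [ 19 130  98]
frame [ 14 152  94]
floor [21 30 86]
rc [ 19  47 146]
sq [16 51 55]
pr [ 17 111  69]
st [ 18 133 176]
```

View pics/kit.png

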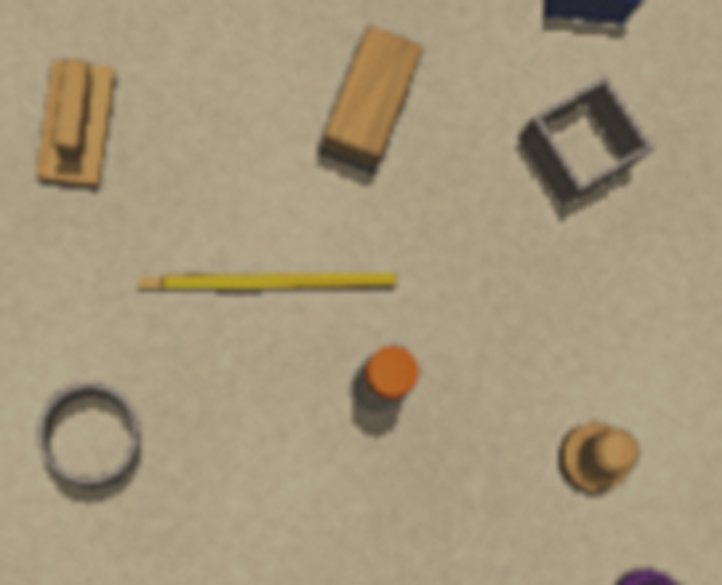

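View pics/cad.png

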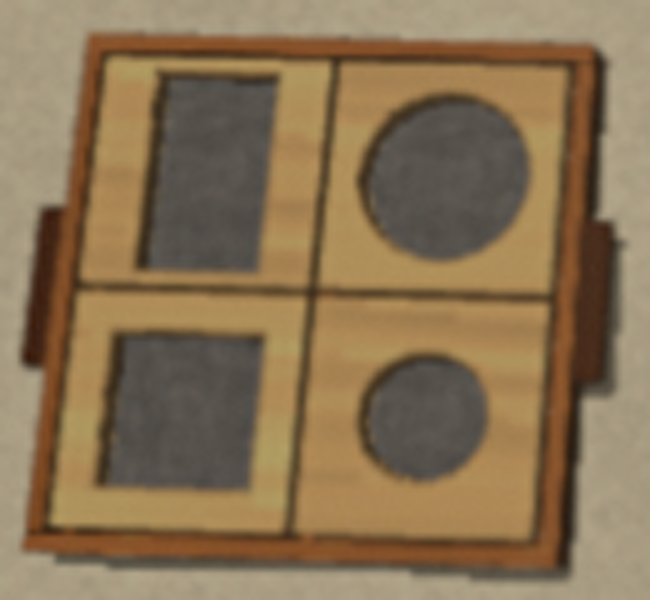

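```bash
cat > m.py <<'E'
from h import *
p=optics.camera_params("top")
K=lambda U,V,z: at(p,(U+.5)/3.9-.5+240,(V+.5)/3.9-.5+140,z)
C=lambda U,V: at(p,(U+.5)/5-.5+68,(V+.5)/5-.5+172,.026)
TL,TR,BR,BL=[C(*x) for x in((104,57),(575,66),(538,541),(47,527))]
cc=(TL+TR+BR+BL)/4
up=(TL+TR-BL-BR)/2; rt=(TR+BR-TL-BL)/2
ang=lambda v:np.arctan2(v[1],v[0])
cy=(ang(up)+ang(rt)+np.pi/2)/2
U=np.array([np.cos(cy),np.sin(cy)])*.051; Rr=np.array([np.sin(cy),-np.cos(cy)])*.051
pk=dict(long=cc+U-Rr,round=cc+U+Rr,square=cc-U-Rr,small=cc-U+Rr)
rc=K(90.5,435.5,.04)
s=[K(*x,.04) for x in((535,118),(605,80),(652,148),(580,195))]; sq=sum(s)/4
sqa=ang(s[1]-s[0]+s[2]-s[3])
b=[K(*x,.014) for x in((55,60),(115,68),(98,188),(38,180))]; pr=sum(b)/4; pra=ang(b[0]-b[3]+b[1]-b[2])
st=K(617,452,.05)
if __name__=="__main__":
    n=np.linalg.norm
    print("block",n(up),n(rt),ang(up),ang(rt)+np.pi/2,"centre",cc,C(315,292)); print(pk)
    print("rc",rc,n(K(40,436,.04)-K(141,436,.04)),n(K(90,384,.04)-K(90,487,.04)))
    print("sq",sq,sqa,[n(s[k]-s[k-1]) for k in range(4)])
    print("pr",pr,pra,[n(b[k]-b[k-1]) for k in range(4)],"ridge",K(70,105,.049))
    print("st",st,"foot",K(596,459,.014))
    print("eraser",K(382,95,.03),"blue",at(p,393,131,.03),"glue",K(392,370,.07))
    ps=optics.camera_params("side"); i=cv2.imread("pics/side0.png")
    for X,z in((rc,.04),(sq,.04),(pr,.049),(st,.052),(pk["small"],.026),(pk["square"],.026)):
        u=proj(ps,[*X,z]); print(u); cv2.drawMarker(i,tuple(int(round(a)) for a in u),(0,0,255),0,5)
    cv2.imwrite("pics/chk.png",cv2.resize(i[130:330,180:430],None,fx=3,fy=3,interpolation=cv2.INTER_CUBIC))
E
python3 m.py
```

```text
block 0.20049113527447007 0.20418129625270123 -0.012433258641521033 -0.011114447691374707 centre [0.48146406 0.25553045] [0.48157661 0.25546146]
{'long': array([0.53306098, 0.30592647]), 'round': array([0.53186007, 0.20393354]), 'square': array([0.43106805, 0.30712737]), 'small': array([0.42986714, 0.20513444])}
rc [ 0.4390111  -0.02364268] 0.052599722704330706 0.05367903721946716
sq [ 0.60533021 -0.2936441 ] -1.0195409943160014 [np.float64(0.04872469789026509), np.float64(0.04539304522252481), np.float64(0.045300000117969384), np.float64(0.04875946130654257)]
pr [ 0.61636224 -0.01074734] -0.11159024442841094 [np.float64(0.070764387485228), np.float64(0.03431862375491492), np.float64(0.07067992607566728), np.float64(0.03374192479674781)] ridge [ 0.61575937 -0.00928278]
st [ 0.43220906 -0.29565658] foot [ 0.43157665 -0.29479982]
eraser [ 0.62987032 -0.18022374] blue [ 0.7078299  -0.30417235] glue [ 0.47083963 -0.17700068]
[244.6069653  214.30021487]
[356.02265101 269.47767311]
[312.58224913 196.52477274]
[275.35339274 282.64707247]
[221.07060117 175.6830009 ]
[214.09464062 159.39372105]
```

View pics/chk.png

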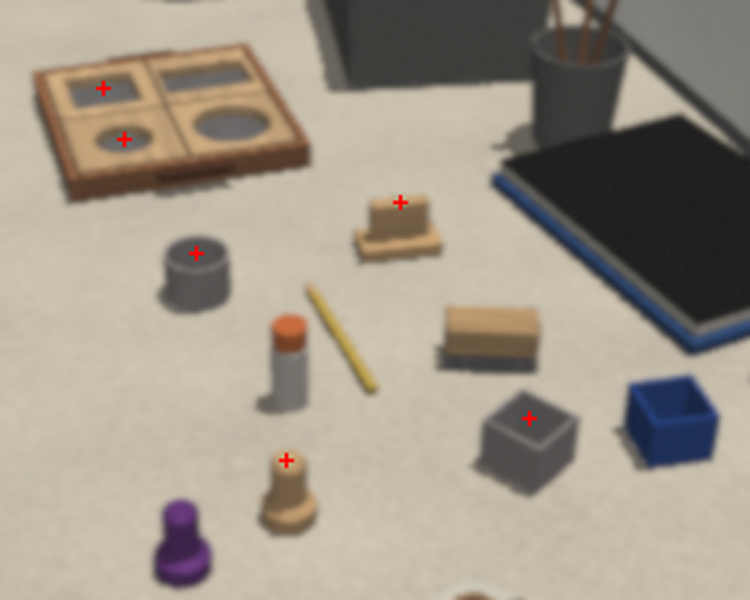

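Side and top agree to within about 1 px. I'll pick the round cutter first.

```bash
cat > act.py <<'E'
from m import *
def ori(phi):
    y=np.array([np.cos(phi),np.sin(phi),0]); z=np.array([0,0,-1.]); 
    return R.from_matrix(np.c_[np.cross(y,z),y,z]).as_rotvec()
JOB=dict( # name: xy, phi pick, pocket, phi place, width, open, g, lift
 round=(rc,cy,"round",cy,.054,.074,.012),
 square=(sq,sqa+np.pi/2,"square",cy,.048,.070,.013),
 press=(pr,pra+np.pi/2,"long",cy+np.pi/2,.014,.034,.018),
 stamp=(st,0.3,"small",cy,.024,.044,.022))
def alt(phi1,phi2,a,b):
    best=None
    for k in(0,np.pi,-np.pi):
        q1=solver.ik([*a,.15],ori(phi1+k)); q2=solver.ik([*b,.15],ori(phi2+k))
        if q1 is None or q2 is None: continue
        c=max(abs(q1[5]),abs(q2[5]))
        if best is None or c<best[0]: best=(c,phi1+k,phi2+k)
    return best
def S(t):
    s=telemetry.state(); print(t,"t=%.1f open=%.4f grip=%.1f F=%s z=%.4f"%(s["clock"],s["opening"],s["grip_force"],np.round(s["force"],1),s["ee_pos"][2])); return s
H=.15
def pick(n):
    xy,f1,pn,f2,w,o,g=JOB[n]; c,f1,f2=alt(f1,f2,xy,pk[pn]); print(c)
    r.goto([*xy,H],ori(f1)); effector.gripper_to(o,40); S("above")
    if r.move_linear([*xy,g],vel=.2,guard=15): S("HIT"); return False
    effector.gripper_to(w-.012 if w>.03 else 0,40); S("closed")
    r.move_linear([*xy,H],vel=.2); s=S("lift")
    return s["opening"]>w-.005 and s["grip_force"]>5
def place(n,d=(0,0)):
    xy,f1,pn,f2,w,o,g=JOB[n]; c,f1,f2=alt(f1,f2,xy,pk[pn]); t=pk[pn]+np.array(d)
    r.goto([*t,H],ori(f2)); S("over")
    r.move_linear([*t,g+.030],vel=.2)
    h=r.move_linear([*t,g+.011],vel=.04,guard=6); s=S("down %s want z %.3f"%(h,g+.014))
    if s["ee_pos"][2]>g+.019: return False
    effector.gripper_to(w+.018); r.move_linear([*t,H],vel=.25); S("done"); return True
E
python3 - <<'E'
from act import *
for n in JOB:
    xy,f1,pn,f2,*_=JOB[n]; print(n,alt(f1,f2,xy,pk[pn]))
ok=pick("round")
p,i=cam("wrist"); cv2.imwrite("pics/w1.png",i); print(ok)
if ok:
    print(place("round"))
E
```

```text
round (np.float64(0.23937328479231423), np.float64(-0.011773853166447856), np.float64(-0.011773853166447856))
square (np.float64(1.1313855379142712), np.float64(0.5512553324788951), np.float64(-0.011773853166447856))
press (np.float64(1.6169323612845168), np.float64(1.4592060823664856), np.float64(1.5590224736284486))
stamp (np.float64(1.0653110630141143), 0.3, np.float64(-0.011773853166447856))
0.23937328479231423
above t=2.6 open=0.0740 grip=0.0 F=[-0.5  0.3  0. ] z=0.1500
closed t=3.8 open=0.0522 grip=44.3 F=[-1.2  0.2  6.3] z=0.0138
lift t=4.6 open=0.0521 grip=44.3 F=[-0.4  0.8 -0.5] z=0.1490
True
over t=5.6 open=0.0519 grip=44.3 F=[-0.  -0.  -0.8] z=0.1490
down True want z 0.026 t=6.7 open=0.0518 grip=44.6 F=[-0.7 -0.6  5.7] z=0.0277
done t=7.7 open=0.0720 grip=0.0 F=[-0.5 -0.4  0.1] z=0.1491
True
```

View pics/w1.png

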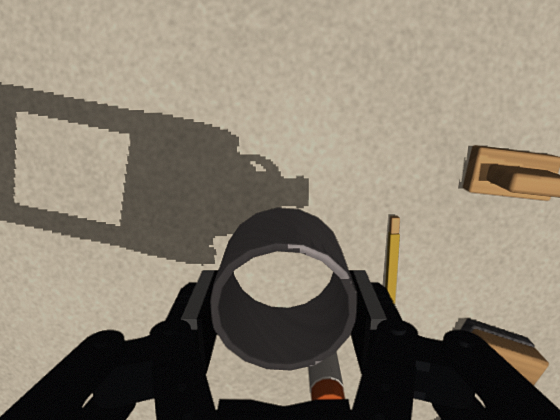

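The wrist view shows the cutter held upright between the fingers at (285,305). Next is the square cutter, with a check of the caddy once the arm is away from it.

```bash
python3 - <<'E'
from act import *
ok=pick("square"); print(ok)
p,i=cam("wrist"); p2,j=cam("top")
a=cv2.resize(i,(400,300)); b=cv2.resize(j[172:292,68:198],(400,370),interpolation=cv2.INTER_CUBIC)[:300*370//300]
c=np.zeros((370,800,3),np.uint8); c[:300,:400]=a; c[:,400:]=b[:370]
cv2.imwrite("pics/s2.png",c)
E
```

```text
1.1313855379142712
above t=9.8 open=0.0701 grip=0.0 F=[ 0.2 -0.8  0.1] z=0.1502
closed t=10.9 open=0.0476 grip=43.0 F=[0.5 0.1 5.9] z=0.0158
lift t=11.8 open=0.0470 grip=42.3 F=[-1.5 -0.4 -1.4] z=0.1481
True
```

View pics/s2.png

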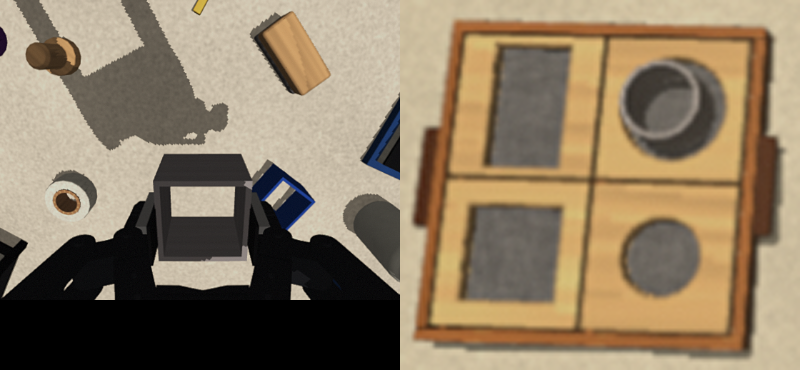

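The right half shows the round cutter's rim at (660,98), inside the round pocket; the offset to the left looks like height parallax. The left half shows the square cutter held squarely at (203,220). I'll place it and fetch the press.

```bash
python3 - <<'E'
from act import *
if place("square"):
    ok=pick("press"); print(ok)
p,i=cam("wrist"); p2,j=cam("side")
c=np.zeros((400,800,3),np.uint8); c[:300,:400]=cv2.resize(i,(400,300)); c[:,400:]=cv2.resize(j[130:230,180:280],(400,400),interpolation=cv2.INTER_CUBIC)
cv2.imwrite("pics/s3.png",c)
E
```

```text
over t=14.1 open=0.0469 grip=42.3 F=[ 0.4  0.9 -0.9] z=0.1501
down True want z 0.027 t=15.2 open=0.0475 grip=43.2 F=[-0.5 -0.3  4.8] z=0.0295
done t=16.1 open=0.0657 grip=0.0 F=[-1.1 -1.2 -0.2] z=0.1491
1.6169323612845168
above t=18.4 open=0.0339 grip=0.0 F=[-0.6  0.2  0.5] z=0.1501
closed t=19.5 open=0.0134 grip=40.1 F=[0.3 1.8 5.9] z=0.0202
lift t=20.3 open=0.0136 grip=39.2 F=[-0.6 -0.4 -1.5] z=0.1482
True
```

View pics/s3.png

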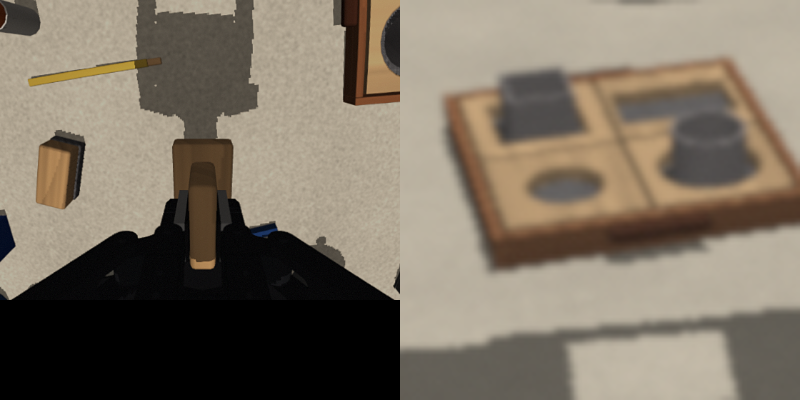

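The press is held level by its ridge at (203,215). Both cutters stand in their pockets, at (540,105) and (710,150). I'll place the press, then do the stamp.

```bash
python3 - <<'E'
from act import *
if place("press"):
    if pick("stamp"):
        print(place("stamp"))
        r.goto([.156,-.553,.231],[-3.11017,-.43006,0]); S("home")
p,i=cam("top"); p2,j=cam("side"); np.save("t9.npy",i)
c=np.zeros((400,800,3),np.uint8); c[:,:400]=cv2.resize(i[172:292,70:190],(400,400),interpolation=cv2.INTER_CUBIC); c[:,400:]=cv2.resize(j[130:230,180:280],(400,400),interpolation=cv2.INTER_CUBIC)
cv2.imwrite("pics/s4.png",c)
E
```

```text
over t=21.6 open=0.0132 grip=39.2 F=[-0.1  0.2 -2.1] z=0.1499
down True want z 0.032 t=22.7 open=0.0134 grip=40.3 F=[-0.1  0.1  3.7] z=0.0339
done t=23.6 open=0.0324 grip=0.0 F=[-0.3  0.2 -0.1] z=0.1496
1.0653110630141143
above t=26.1 open=0.0442 grip=0.0 F=[ 0.4 -0.5  0.3] z=0.1500
closed t=27.2 open=0.0228 grip=39.8 F=[-0.4  0.8  6.5] z=0.0239
lift t=28.0 open=0.0226 grip=39.2 F=[ 0.4  0.5 -0.9] z=0.1487
over t=29.8 open=0.0227 grip=39.2 F=[-0.1 -0.5 -0.4] z=0.1499
down True want z 0.036 t=30.9 open=0.0227 grip=40.0 F=[0.4 0.9 4.3] z=0.0378
done t=31.8 open=0.0418 grip=0.0 F=[ 0.3  0.3 -0.9] z=0.1497
True
home t=34.6 open=0.0422 grip=0.0 F=[-0.5  0.1 -0.6] z=0.2309
```

View pics/s4.png

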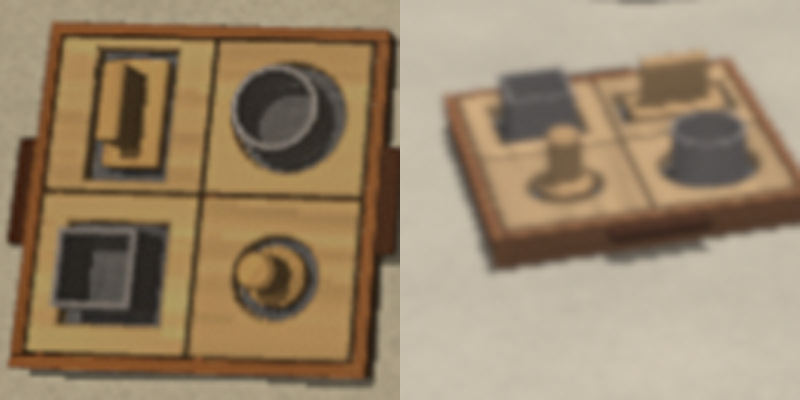

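All four stand in their pockets: rims at (275,107) and (96,268), the press at (130,115) and the stamp head at (255,268). One numeric check that they are seated, then I'll hand in.

```bash
python3 - <<'E'
from act import *
T=lambda U,V,z: at(p,(U+.5)/3.3333-.5+70,(V+.5)/3.3333-.5+172,z)
for n,U,V,z in(("round",275,107,.054),("square",96,268,.054),("long",134,116,.028),("small",257,268,.066)):
    print(n,1000*(T(U,V,z)-pk[n]))
i=np.load("t9.npy"); cv2.imwrite("pics/t9.png",i[100:330,200:520])
workorder.hand_in() if all(np.abs(T(U,V,z)-pk[n]).max()<.0065 for n,U,V,z in(("round",275,107,.054),("square",96,268,.054),("long",134,116,.028),("small",257,268,.066))) else print("check")
E
```

```text
round [0.40613666 0.62695241]
square [ 0.84767969 -1.53052539]
long [-1.92415401 -2.37040203]
small [ 2.31390578 -1.50716128]
the job is handed in; nothing more can be done
```

The job is handed in. The round cutter, square cutter, press and stamp are in their pockets, each within about 2.5 mm of the pocket centre. The arm came near neither the tape nor the eraser, and it was back at its start position at 34.6 s of the 96 s allowed.

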